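# Clear the hub bench: sort loose hub hardware into its bins

### The job

Sort the loose hardware on the hub assembly bench: both wheel bolts go in the blue bin, the brass octagonal lock nut in the red bin and the copper-coloured sleeve in the green bin. The blue bin has a sliding lid: slide it open by its black knob to put the bolts in, and leave it pushed fully home when you have finished. Do not shift or knock over the oil bottle, the roll of blue tape or the yellow impact wrench, which stay where they are.

Things in the scene. Friction and masses are not known exactly. Their poses are not given: they have to be found in the camera images.
- stud_a: Zinc-grey steel wheel bolt lying on its side: hexagon head 24 across flats and 10 high, shank 16 diameter, 62 long overall, about 0.1 kg. Origin on its axis at mid-length, about 10 above the bench when lying; its x axis points along the shank from head to tip (the axis dips 4 degrees toward the tip as it lies at first; it may lie otherwise in the bin).
- stud_b: Zinc-grey steel wheel bolt lying on its side: hexagon head 24 across flats and 10 high, shank 16 diameter, 62 long overall, about 0.1 kg. Origin on its axis at mid-length, about 10 above the bench when lying; its x axis points along the shank from head to tip (the axis dips 4 degrees toward the tip as it lies at first; it may lie otherwise in the bin).
- nut: Brass-coloured flat octagonal lock nut (a ring): 52 across flats, 12 thick, with an octagonal hole 28 across flats, lying flat. Origin at its centre, 6 above the bench; z is the ring axis; x and y each point at the middle of a flat (flats every 45 degrees).
- sleeve: Copper-coloured spacer sleeve (tube), outside diameter 32, bore 22, 45 long, standing upright at first. Origin at its centre, 22.5 above the bench; z along the tube.
- stud_bin: Blue plastic open-topped bin for the wheel bolts, fixed to the bench, 110 x 110 outside, 56 high, walls and floor 4 thick (102 x 102 inside). Origin at the centre of its underside, on the bench; x and y parallel to its sides, z up. Its sliding lid is an aluminium plate 110 x 110 x 4, underside 57 and top 61 above the bench.
- nut_bin: Red plastic open-topped bin for the lock nut, fixed to the bench, 110 x 110 outside, 56 high, walls and floor 4 thick (102 x 102 inside). Origin at the centre of its underside, on the bench; x and y parallel to its sides, z up. 
- sleeve_bin: Green plastic open-topped bin for the sleeve, fixed to the bench, 110 x 110 outside, 56 high, walls and floor 4 thick (102 x 102 inside). Origin at the centre of its underside, on the bench; x and y parallel to its sides, z up. 
- stud_lid (a joint): How far the blue bin's lid is slid open along the bin's +x axis (away from the robot), in m: 0 is fully home (covers the bin), 0.095 is fully open. It slides stiffly (about 3 N) and stays where it is left.
- lid_knob (a point): Middle of the black knob on the lid: a vertical cylinder 24 diameter, 30 tall, from 61 to 91 above the bench (this point is 76 above). It stands 36 from the lid's centre, toward the robot, and moves with the lid: at lid value q it is at x = q - 0.036, y = 0 in the blue bin's frame. Its axes are those of the bin.
- bottle: Bystander: small amber oil bottle with a red cap, 44 diameter, 95 tall, standing upright among the parts. Origin at the centre of its underside.
- tape: Bystander: roll of blue masking tape lying flat among the parts, 64 outside diameter, 46 hole, 24 high. Origin at the centre of its underside.
- wrench: Bystander: yellow pneumatic impact wrench lying on its side, 1.4 kg, to one side of the bins. It fits in a circle of 120 radius round its origin (on the bench) and is 60 high. Barrel along its x axis at y = -50 (from x = -70 to 100, 60 diameter); black handle along y at x = -30, to y = 105, 36 high.
- hub: Bystander, fixed: grey wheel hub casting with upright studs, 180 diameter, 125 high, to the other side of the bins. Origin at the centre of its underside.

How it is judged:
At the end, for the whole second after the job is handed in: Both bolts lie inside the blue bin, the lock nut inside the red bin and the sleeve inside the green bin (each one's centre within the inner walls and less than 45 mm above the bench), all at rest (under 0.02 m/s), and the blue bin's lid is within 5 mm of fully home (x of stud_a in the frame of stud_bin between -0.051 and 0.051 m and y of stud_a in the frame of stud_bin between -0.051 and 0.051 m and z of stud_a in the frame of stud_bin between 0 and 0.045 m and linear speed of each of stud_a, stud_b, nut, sleeve below 0.02 m/s and x of stud_b in the frame of stud_bin between -0.051 and 0.051 m and y of stud_b in the frame of stud_bin between -0.051 and 0.051 m and z of stud_b in the frame of stud_bin between 0 and 0.045 m and x of nut in the frame of nut_bin between -0.051 and 0.051 m and y of nut in the frame of nut_bin between -0.051 and 0.051 m and z of nut in the frame of nut_bin between 0 and 0.045 m and x of sleeve in the frame of sleeve_bin between -0.051 and 0.051 m and y of sleeve in the frame of sleeve_bin between -0.051 and 0.051 m and z of sleeve in the frame of sleeve_bin between 0 and 0.045 m and value of joint stud_lid below 0.005 m); the robot touches nothing.
It fails at once if the oil bottle is moved by more than 30 mm or tipped (distance of bottle from where it was at the start of the episode above 0.03 m or angle between bottle's own z axis and vertical above 0.5 rad).
It fails at once if the roll of tape is moved by more than 30 mm (distance of tape from where it was at the start of the episode above 0.03 m).
It fails at once if the impact wrench is moved by more than 30 mm (distance of wrench from where it was at the start of the episode above 0.03 m).
It also fails if it takes over 72 s, if anything falls off the work surface, if the arm or the gripper's body presses on something with over 40 N, if the wrist force passes 120 N, or if a joint passes its speed limit or range.

### The arm

A 6-joint arm with a two-finger parallel gripper is mounted at the origin on the work surface. World frame = base frame: x ahead of the robot, y to its left, z up, the work surface at z = 0. Lengths are in m, angles in rad, forces in N, time in s.
With the tool pointing down it reaches from about 0.375 to 0.975 m from the base axis. Payload 3.8 kg.
Tool frame: the origin (TCP) lies midway between the tips of the shut fingers; the grasp point (between the pads) lies 19 mm behind it; z points along the fingers, y is the line along which they close (so a half turn about z gives the same grasp; the last joint's range is limited). The gripper opens to 88 mm and grips with 3 to 60 N. Pads are 18 mm wide; open, the fingers measure 123 mm over their backs; the gripper's body (75 mm by 187 mm) begins 45 mm behind the grasp point.
Start: joints at [-1.245, 0.264, 1.604, -0, 1.274, -0.037], TCP at [0.24, -0.631, 0.205] pointing down, gripper open.
Joint ranges: [-2.63, 2.63], [-0.94, 2.18], [0.31, 2.57], [-1.31, 4.45], [0, 2.66], [-2.55, 2.55]. Speed limits (rad/s): [2.57, 2.57, 3.14, 3.14, 3.14, 3.14].

### API

Orientations are given as a rotation vector (axis times angle).
In Python, from cell import manip, inverse_kinematics, cams, order gives the robot as it stands. Calls block until the motion is done:
- manip.move_pose(position, orientation): joint-space move of the TCP to a pose.
- manip.move_linear(position, rate=0.15, rot=None): straight line of the TCP; rot=None keeps the orientation; rate is the mean speed in m/s.
- manip.set_joints(angles): joint-space move.
- manip.set_gripper(opening, force=None): finger opening in m; force is the grip in N (None keeps the last); returns when the fingers have stopped.
- manip.dwell(seconds).
- inverse_kinematics(position, orientation): joint angles nearest the present ones, or None.
- manip.state(): the state.
- cams.capture(name): name is "scene" or "top" or "wrist"; returns a dict with "image" (420x560x3 uint8, blue, green, red), "z_map" (420x560 float32, m along the optical axis (not along the pixel's ray), 0 where there is no reading), "intrinsics" (3x3 intrinsics, pixels), "k1" (the pictures are not rectified: a ray, as slopes to the right and down, at radius r is drawn at 1 + k1 r^2 times it, then the intrinsics apply), "position" and "orientation" of the camera in the world; the wrist camera has in their place "T_tool_cam" (4x4, takes a point from camera to tool coordinates, whose origin is the TCP and whose axes are the flange's). Camera axes: x right, y down, z forward; pixel columns grow to the right and rows downward; lengths in m; the calibration is good to about 2 mm. A picture is of the moment at which its call begins: read the wrist's pose just before it.
A pose or a line that the arm cannot do raises manip.IKError and nothing moves.
- order.close_job(): hands the job in; it is judged then, once.
The state is a dict: "clock": time; "joint_pos": joint angles; "joint_velocities": joint speeds; "tau": joint torques, N m; "tool_pos": TCP position; "tcp_rot": TCP orientation; "contact_force": force on the tool from outside, world axes, zero at the start; "moment": the same for the moment, N m; "gripper_width": finger opening in m; "grasp_force": force on a finger pad.
Only numpy, scipy, OpenCV 4.12 (cv2) and the standard library are available. Lean on these libraries where they do the work, as an engineer would, in place of code of your own. Each camera call takes 0.05 s, during which the arm holds its last target. There are 200 camera calls.

## Working session

There is one attempt and no reset: what is moved stays moved. The work goes in short steps, each a Python script; the robot and the scene stay as the last script left them, time stands still between calls to the robot, and variables do not carry over. Pictures are saved under pics/ and viewed, at most 10 in all, crops included, and the job is handed in when it is done.

```bash
ls; mkdir -p pics; cat > h.py <<'E'
import numpy as np, cv2, pickle
from scipy.spatial.transform import Rotation as R
E
python3 - <<'E'
from h import *
from cell import manip, cams
s=manip.state(); print(s['clock'],s['tool_pos'],s['tcp_rot'],s['gripper_width'])
d={}
for n in("top","scene"):
    c=cams.capture(n); d[n]=c; cv2.imwrite(f'pics/{n}0.png',c['image'])
    print(n,c['intrinsics'],c['k1'],c['position'],c['orientation'],(c['z_map']>0).mean())
pickle.dump(d,open('d0.pkl','wb'))
E
```

```text
pics
0.0 [ 0.23929898 -0.6303223   0.20330695] [-3.08789774e+00 -5.66374582e-01  5.18694494e-04] 0.088383580521643
top [[455.52727406   0.         285.65001731]
 [  0.         455.52727406 212.46047728]
 [  0.           0.           1.        ]] -0.004517658098720151 [0.35972076 0.02865827 1.01787519] [-2.09963525  2.15701235 -0.20723536] 0.9960501700680272
scene [[440.21489139   0.         273.17507267]
 [  0.         440.21489139 212.93513775]
 [  0.           0.           1.        ]] -0.13403630489207907 [1.1366043  0.06830867 1.02726002] [-1.77367957 -2.01119515  0.59598155] 0.9958843537414966
```

View pics/top0.png

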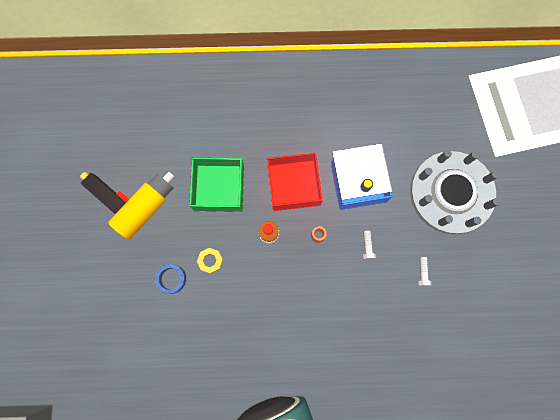

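View pics/scene0.png

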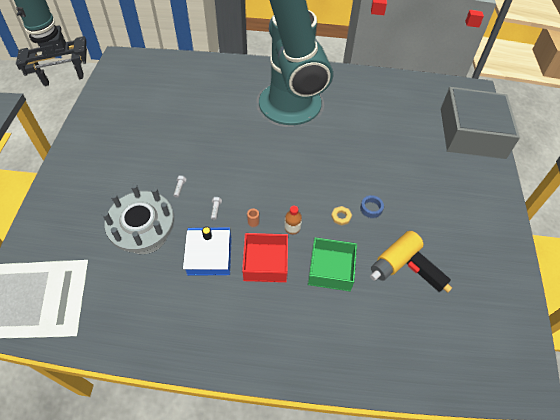

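The top view shows the green bin (216,184), red bin (294,181), lidded blue bin (362,175, knob 367,185), bolts (368,245) and (424,271, heads at the lower end), nut (209,260), sleeve (319,234), bottle (269,233) and tape (170,279). The scene view agrees with this.

```bash
cat >> h.py <<'E'
def rays(c,uv):
    K=c['intrinsics']; D=np.array([c['k1'],0,0,0,0.])
    p=cv2.undistortPoints(np.asarray(uv,float).reshape(-1,1,2),K,D).reshape(-1,2)
    return np.c_[p,np.ones(len(p))]
def plane(c,uv,z):
    Rm=R.from_rotvec(c['orientation']).as_matrix(); d=rays(c,uv)@Rm.T
    return c['position']+d*((z-c['position'][2])/d[:,2])[:,None]
def cloud(c):
    h,w=c['z_map'].shape; v,u=np.mgrid[:h,:w]
    r=rays(c,np.c_[u.ravel(),v.ravel()])*c['z_map'].reshape(-1,1)
    return (r@R.from_rotvec(c['orientation']).as_matrix().T+c['position']).reshape(h,w,3)
E
python3 - <<'E'
from h import *
d=pickle.load(open('d0.pkl','rb')); 
c=d['top']; P=cloud(c); hsv=cv2.cvtColor(c['image'],cv2.COLOR_BGR2HSV)
print('bench z', np.median(P[300:340,150:400,2]))
rois=dict(nut=(240,280,190,228,.012),sleeve=(222,246,308,332,.045),bottle=(218,246,255,284,.095),tape=(260,296,150,190,.024),A=(228,262,355,382,.012),B=(252,290,412,436,.012),knob=(176,194,358,376,.091),green=(150,218,182,250,.056),red=(148,214,262,328,.056),blue=(140,210,326,398,.061))
zb=np.median(P[300:340,150:400,2])
for n,(a,b,l,r,z) in rois.items():
    H=hsv[a:b,l:r].astype(int); Q=P[a:b,l:r]
    m=(Q[...,2]>zb+.005)
    if n in('nut','sleeve'): m=(H[...,1]>110)&((H[...,0]<35)|(H[...,0]>170))
    if n in 'AB': m=(H[...,1]<60)&(H[...,2]>140)
    if n in('green','red'): m=(Q[...,2]>zb+.03)&(H[...,1]>100)
    if n=='blue': m=(Q[...,2]>zb+.05)
    if n=='knob': m=(Q[...,2]>zb+.08)
    if n=='tape': m=H[...,1]>130
    v,u=np.nonzero(m); 
    if len(u)<5: print(n,'few',len(u)); continue
    W=plane(c,np.c_[u+l,v+a],z)[:,:2].astype(np.float32)
    rc=cv2.minAreaRect(W); print(n,len(u),'rect c',np.round(rc[0],4),'size',np.round(rc[1],4),'ang',round(rc[2],1),'ztop',np.round(np.percentile(Q[m][:,2],[10,50,95]),3),'mean3d',np.round(Q[m].mean(0),4),'meanpl',np.round(W.mean(0),4))
E
```

```text
bench z -0.0006443783823694149
nut 359 rect c [0.4456 0.1873] size [0.0534 0.051 ] ang 70.1 ztop [0.008 0.012 0.015] mean3d [0.4451 0.1861 0.0193] meanpl [0.4458 0.1873]
sleeve 146 rect c [ 0.4927 -0.0512] size [0.0304 0.034 ] ang 43.2 ztop [0.013 0.043 0.047] mean3d [ 0.4928 -0.0522  0.0425] meanpl [ 0.4924 -0.052 ]
bottle 377 rect c [0.4928 0.056 ] size [0.0429 0.0454] ang 88.5 ztop [0.045 0.066 0.096] mean3d [0.4939 0.0547 0.0799] meanpl [0.4919 0.0544]
tape 175 rect c [0.4083 0.2723] size [0.0579 0.0603] ang 63.6 ztop [0.021 0.023 0.027] mean3d [0.4054 0.2731 0.0234] meanpl [0.4053 0.273 ]
A 782 rect c [ 0.4709 -0.1642] size [0.0582 0.0753] ang 86.8 ztop [-0.002  0.001  0.021] mean3d [ 0.4727 -0.1656  0.0058] meanpl [ 0.4719 -0.1643]
B 754 rect c [ 0.4103 -0.2829] size [0.051  0.0836] ang 85.5 ztop [-0.003  0.     0.021] mean3d [ 0.4099 -0.2831  0.0072] meanpl [ 0.4096 -0.2816]
knob 109 rect c [ 0.5864 -0.1531] size [0.0233 0.0292] ang 78.5 ztop [0.087 0.091 0.094] mean3d [ 0.5871 -0.1522  0.0986] meanpl [ 0.5888 -0.1538]
green 765 rect c [0.6086 0.1669] size [0.1121 0.1146] ang 87.8 ztop [0.034 0.052 0.058] mean3d [0.6106 0.1692 0.0584] meanpl [0.6112 0.1696]
red 669 rect c [ 0.6114 -0.0033] size [0.1151 0.1099] ang 5.3 ztop [0.035 0.053 0.058] mean3d [ 0.6117 -0.0065  0.068 ] meanpl [ 0.615  -0.0068]
blue 2642 rect c [ 0.6246 -0.1419] size [0.1445 0.1376] ang 1.1 ztop [0.058 0.061 0.071] mean3d [ 0.6204 -0.1485  0.0675] meanpl [ 0.6222 -0.1497]
```

```bash
python3 - <<'E'
from h import *
d=pickle.load(open('d0.pkl','rb')); 
for cn,rois in (('top',dict(A=(228,264,355,382,.010),B=(252,290,412,436,.010),lid=(140,210,326,398,.061),knob=(174,196,356,378,.091))),('scene',dict(A=(192,222,205,226,.010),B=(172,198,170,190,.010),lid=(220,285,175,240,.061)))):
  c=d[cn]; P=cloud(c); hsv=cv2.cvtColor(c['image'],cv2.COLOR_BGR2HSV).astype(int)
  for n,(a,b,l,r,z) in rois.items():
    H=hsv[a:b,l:r]; Q=P[a:b,l:r]; 
    m=(H[...,2]>(180 if n!='lid' else 200))&(H[...,1]<40)
    if n=='knob': m=((H[...,2]<70)|((H[...,0]>18)&(H[...,0]<38)&(H[...,1]>120)))
    k,lab,st,_=cv2.connectedComponentsWithStats(m.astype(np.uint8)); m=lab==1+np.argmax(st[1:,4])
    v,u=np.nonzero(m); W=plane(c,np.c_[u+l,v+a],z)[:,:2].astype(np.float32)
    rc=cv2.minAreaRect(W); o=''
    if n in 'AB':
        mu=W.mean(0); e=np.linalg.svd(W-mu,full_matrices=False)[2][0]; e*=np.sign(e[0]); t=(W-mu)@e; nn=np.array([-e[1],e[0]]); s=(W-mu)@nn
        o=('axis deg',np.degrees(np.arctan2(e[1],e[0])).round(1),'ext',t.min().round(3),t.max().round(3),'mid',(mu+e*(t.min()+t.max())/2).round(4),'wid',[np.ptp(s[t<t.min()+.009]).round(3),np.ptp(s[t>t.max()-.02]).round(3)])
    print(cn,n,len(u),np.round(rc[0],4),np.round(rc[1],4),round(rc[2],1),np.median(Q[m][:,2]).round(3),*o)
E
```

```text
top A 205 [ 0.471  -0.1658] [0.0268 0.0603] 88.5 0.017 axis deg 2.0 ext -0.027 0.033 mid [ 0.4715 -0.1646] wid [np.float32(0.027), np.float32(0.014)]
top B 210 [ 0.4089 -0.2854] [0.0242 0.0622] 85.4 0.017 axis deg -2.6 ext -0.028 0.034 mid [ 0.4091 -0.2844] wid [np.float32(0.024), np.float32(0.013)]
top lid 2352 [ 0.6266 -0.1507] [0.1102 0.1111] 7.9 0.061
top knob 52 [ 0.5909 -0.1555] [0.0161 0.0161] 14.6 0.091
scene A 101 [ 0.4641 -0.1625] [0.0683 0.023 ] 5.8 0.018 axis deg 1.6 ext -0.032 0.037 mid [ 0.4645 -0.1658] wid [np.float32(0.02), np.float32(0.012)]
scene B 88 [ 0.4017 -0.2826] [0.0666 0.0235] 3.3 0.016 axis deg -0.9 ext -0.032 0.035 mid [ 0.4021 -0.286 ] wid [np.float32(0.02), np.float32(0.012)]
scene lid 1622 [ 0.6252 -0.151 ] [0.1089 0.1107] 7.7 0.061
```

```bash
cat >> h.py <<'E'
def down(th):
    y=np.array([np.cos(th),np.sin(th),0]); z=np.array([0,0,-1.])
    return R.from_matrix(np.c_[np.cross(y,z),y,z]).as_rotvec()
def go(p,deg):
    """joint move, tool down, closing line at deg; picks the nearer half turn"""
    from cell import manip, inverse_kinematics as ik
    q0=np.array(manip.state()['joint_pos']); best=None
    for k in(0,180):
        o=down(np.radians(deg+k)); q=ik(p,o)
        if q is not None:
            c=np.abs(np.array(q)-q0).max()
            if best is None or c<best[0]: best=(c,o)
    manip.move_pose(p,best[1])
def lin(p,rate=.2):
    from cell import manip; manip.move_linear(p,rate)
def rep(t=''):
    from cell import manip; s=manip.state()
    print(t,'t%.1f'%s['clock'],'tcp',np.round(s['tool_pos'],4),'F',np.round(s['contact_force'],1),'w%.4f'%s['gripper_width'],'g%.1f'%s['grasp_force'])
YB=np.radians(7.9); BC=np.array([.6262,-.1508])
def inbin(x,y,z): return np.r_[BC+[x*np.cos(YB)-y*np.sin(YB),x*np.sin(YB)+y*np.cos(YB)],z]
E
python3 - <<'E'
from h import *
from cell import manip
d=pickle.load(open('d0.pkl','rb')); c=d['top']; hsv=cv2.cvtColor(c['image'],cv2.COLOR_BGR2HSV)[240:280,190:228].astype(int)
m=((hsv[...,1]>110)&(hsv[...,0]<35)).astype(np.uint8)
v,u=np.nonzero(m); W=plane(c,np.c_[u+190,v+240],.012)[:,:2]; W=W-W.mean(0)
a=np.radians(np.arange(45)); best=[sum(np.ptp(W@[np.cos(t+k*np.pi/4),np.sin(t+k*np.pi/4)]) for k in range(4))/4 for t in a]
print('nut width by angle',np.round(np.array(best[::5])*1e3,1),np.argmin(best))
go(inbin(-.036,0,.16),7.9); rep('above')
manip.set_gripper(.06,20); lin(inbin(-.036,0,.070)); rep('at')
manip.set_gripper(.0,25); rep('grip')
lin(inbin(.0585,0,.070),.12); rep('open')
c=__import__('cell').cams.capture('top'); cv2.imwrite('pics/top1.png',c['image'])
E
```

```text
nut width by angle [54.2 54.6 54.5 54.  53.2 52.4 53.2 53.9 54.2] 25
above t2.2 tcp [ 0.5905 -0.1568  0.1602] F [-0.   0.3  1.1] w0.0884 g0.0
at t3.4 tcp [ 0.5909 -0.1558  0.0704] F [ 0.7 -0.6  0.5] w0.0597 g0.0
grip t4.4 tcp [ 0.5905 -0.1557  0.0699] F [-0.6 -0.4 -0.2] w0.0008 g0.0
open t5.3 tcp [ 0.6835 -0.1427  0.0696] F [ 0.   0.8 -1.2] w0.0003 g0.0
```

View pics/top1.png

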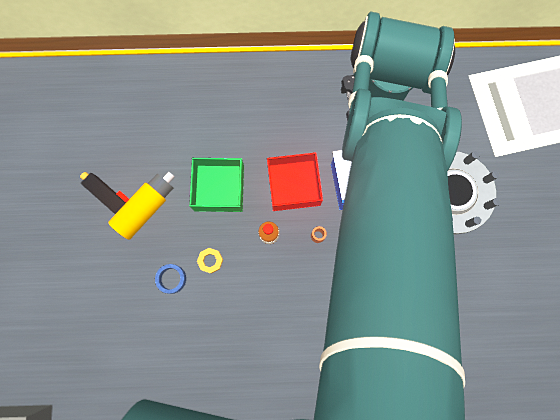

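The gripper shut on nothing, at width 0, and the top view shows the arm hiding the lid. I'll look from the other cameras.

```bash
python3 - <<'E'
from h import *
from cell import manip,cams
print(manip.state()['tcp_rot'],manip.state()['joint_pos'])
c=cams.capture('scene'); w=cams.capture('wrist'); print(w['T_tool_cam'],w['intrinsics'][0,0])
a=cv2.resize(c['image'][120:330,120:400],None,fx=1.5,fy=1.5); b=cv2.resize(w['image'],(420,315))
im=np.zeros((630,420,3),np.uint8); im[:315]=a[:315,:420]; im[315:]=b; im=np.hstack([a,b]) if 0 else im
cv2.imwrite('pics/c1.png',np.hstack([im[:315],im[315:]])[:, :840][:,:800])
E
```

```text
[-2.06285625e+00 -2.36834950e+00  7.96427981e-04] [-2.41645986e-01  4.10399560e-01  1.66944055e+00 -8.73211848e-05
  1.06271327e+00 -3.79268315e-01]
[[-2.10033804e-05 -9.54964196e-01 -2.96721054e-01  7.66467118e-02]
 [ 9.99999856e-01  1.39194714e-04 -5.18767857e-04  1.29597997e-04]
 [ 5.36706732e-04 -2.96721022e-01  9.54964055e-01 -1.80968172e-01]
 [ 0.00000000e+00  0.00000000e+00  0.00000000e+00  1.00000000e+00]] 352.2882826998709
```

View pics/c1.png

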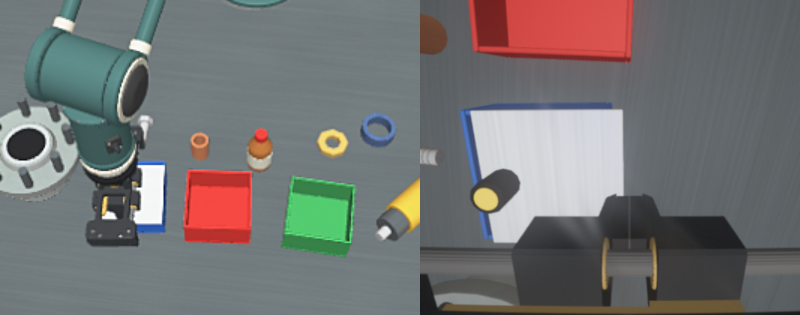

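The lid is still home and the fingers passed beside the knob (about 490,190 in the crop), while the gripper sits near (630,265). I'll check where the fingertips and knob lie in the tool frame, using wrist depth.

```bash
python3 - <<'E'
from h import *
from cell import manip,cams
s=manip.state(); w=cams.capture('wrist'); cv2.imwrite('pics/w1.png',w['image'])
print(w['T_tool_cam'].shape)
T=w['T_tool_cam']; h,wd=w['z_map'].shape; v,u=np.mgrid[:h,:wd]
C=rays(w,np.c_[u.ravel(),v.ravel()])*w['z_map'].reshape(-1,1)
tool=(C@T[:3,:3].T+T[:3,3]).reshape(h,wd,3)
Rm=R.from_rotvec(s['tcp_rot']).as_matrix(); W=tool@Rm.T+s['tool_pos']
H=cv2.cvtColor(w['image'],cv2.COLOR_BGR2HSV).astype(int)
m=(H[...,0]>18)&(H[...,0]<38)&(H[...,1]>100)&(v<300)&(u<200)
print('knob yellow',m.sum(),np.median(W[m],0),'expected',inbin(-.036,0,.091), 'tool',np.median(tool[m],0))
lid=(abs(W[...,2]-.061)<.004)&(H[...,1]<50)&(H[...,2]>120)
print('lid z pts',lid.sum(), [W[lid][:,i].min() for i in (0,1)],[W[lid][:,i].max() for i in (0,1)])
x=rays(w,[[283,c] for c in(270,300,330,360,390)])
for r in range(250,420,10): print(r,np.round(tool[r,280],3),np.round(W[r,280],3))
tc=np.linalg.inv(T)@[0,0,0,1]; print('TCP in cam',tc, w['intrinsics']@(tc[:3]/tc[2]))
E
```

```text
(4, 4)
knob yellow 806 [ 0.58849068 -0.15543555  0.0924985 ] expected [ 0.59054166 -0.155748    0.091     ] tool [ 0.00058608 -0.09565714 -0.02249497]
lid z pts 25848 [np.float64(0.5618244248235984), np.float64(-0.2125467854467446)] [np.float64(0.6797602104796899), np.float64(-0.08862246747463101)]
250 [-0.03   0.001  0.069] [ 0.688 -0.173  0.001]
260 [-0.039  0.001  0.069] [ 0.69  -0.181  0.001]
270 [ 0.009  0.001 -0.044] [ 0.683 -0.134  0.114]
280 [ 0.009  0.001 -0.053] [ 0.683 -0.134  0.123]
290 [ 0.005  0.001 -0.055] [ 0.683 -0.137  0.125]
300 [ 0.001  0.001 -0.055] [ 0.684 -0.142  0.125]
310 [ 0.009  0.    -0.075] [ 0.683 -0.134  0.145]
320 [ 0.008  0.    -0.08 ] [ 0.683 -0.135  0.15 ]
330 [ 0.004  0.    -0.08 ] [ 0.683 -0.138  0.15 ]
340 [ 0.026  0.    -0.115] [ 0.68  -0.117  0.185]
350 [ 0.025  0.    -0.117] [ 0.68  -0.118  0.186]
360 [ 0.023  0.    -0.116] [ 0.681 -0.12   0.186]
370 [-0.143  0.001  0.069] [ 0.704 -0.285  0.001]
380 [-0.155  0.001  0.07 ] [ 0.706 -0.296  0.   ]
390 [-0.165  0.001  0.069] [ 0.707 -0.307  0.001]
400 [-0.178  0.001  0.07 ] [ 0.709 -0.319  0.   ]
410 [ 0.017  0.    -0.125] [ 0.681 -0.126  0.195]
TCP in cam [-3.10829144e-05  1.94977403e-02  1.95560807e-01  1.00000000e+00] [278.72359999 248.681299     1.        ]
```

View pics/w1.png

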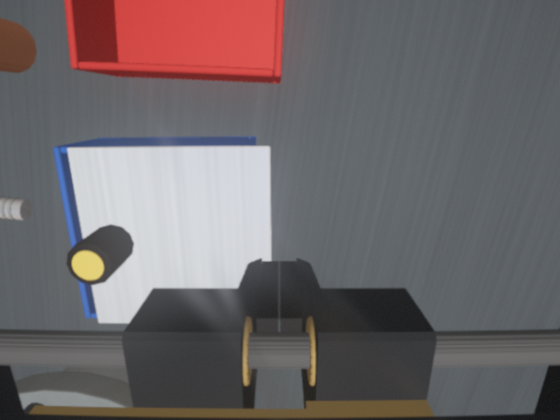

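```bash
python3 - <<'E'
from h import *
from cell import manip,cams
w=cams.capture('wrist'); pickle.dump(w,open('w1.pkl','wb'))
T=w['T_tool_cam']; h,wd=w['z_map'].shape; v,u=np.mgrid[:h,:wd]
C=rays(w,np.c_[u.ravel(),v.ravel()])*w['z_map'].reshape(-1,1)
tool=(C@T[:3,:3].T+T[:3,3]).reshape(h,wd,3)
for c in (262,300,200):
  for r in range(255,334,6): print(c,r,np.round(tool[r,c],3),end=' ')
  print()
print(w['k1'],manip.state()['joint_pos'],manip.state()['tool_pos'],manip.state()['tcp_rot'])
E
```

```text
262 255 [-0.008 -0.01   0.009] 262 261 [ 0.009 -0.008 -0.035] 262 267 [ 0.009 -0.007 -0.043] 262 273 [ 0.009 -0.007 -0.048] 262 279 [ 0.009 -0.007 -0.053] 262 285 [ 0.009 -0.007 -0.058] 262 291 [ 0.009 -0.006 -0.061] 262 297 [ 0.009 -0.006 -0.066] 262 303 [ 0.008 -0.006 -0.07 ] 262 309 [ 0.008 -0.006 -0.074] 262 315 [ 0.008 -0.006 -0.077] 262 321 [ 0.008 -0.006 -0.08 ] 262 327 [ 0.005 -0.006 -0.08 ] 262 333 [ 0.026 -0.004 -0.112] 
300 255 [-0.035  0.016  0.069] 300 261 [ 0.01   0.009 -0.038] 300 267 [ 0.01   0.009 -0.044] 300 273 [ 0.01   0.009 -0.049] 300 279 [ 0.011  0.008 -0.056] 300 285 [ 0.008  0.008 -0.057] 300 291 [ 0.009  0.008 -0.062] 300 297 [ 0.009  0.008 -0.067] 300 303 [ 0.009  0.008 -0.071] 300 309 [ 0.009  0.007 -0.075] 300 315 [ 0.009  0.007 -0.078] 300 321 [ 0.008  0.007 -0.08 ] 300 327 [ 0.005  0.007 -0.079] 300 333 [ 0.027  0.005 -0.113] 
200 255 [-0.008 -0.046  0.008] 200 261 [-0.011 -0.046  0.008] 200 267 [-0.015 -0.047  0.008] 200 273 [-0.019 -0.047  0.008] 200 279 [-0.023 -0.047  0.008] 200 285 [-0.027 -0.047  0.008] 200 291 [ 0.034 -0.019 -0.106] 200 297 [ 0.033 -0.019 -0.107] 200 303 [ 0.033 -0.018 -0.11 ] 200 309 [ 0.034 -0.017 -0.114] 200 315 [ 0.033 -0.017 -0.115] 200 321 [ 0.034 -0.016 -0.118] 200 327 [ 0.034 -0.016 -0.121] 200 333 [ 0.034 -0.015 -0.122] 
-0.0359780179127815 [-2.41755696e-01  4.10043298e-01  1.66912305e+00 -3.15819706e-05
  1.06247549e+00 -3.79265190e-01] [ 0.68366642 -0.14294217  0.07015993] [-2.06353993e+00 -2.36879965e+00  7.38651798e-05]
```

Wrist depth puts the real fingertips about 39 mm behind the reported TCP: the finger face ends at z ≈ -37 mm and the body starts at -105 mm, where -64 mm was expected. The shut fingers therefore passed above the knob. I'll add that offset to the helpers and try again.

```bash
cat >> h.py <<'E'
DZ=.039   # real fingertips lie this far behind the reported TCP
_go,_lin=go,lin
def go(p,deg): _go(np.array(p,float)-[0,0,DZ],deg)
def lin(p,rate=.2): _lin(np.array(p,float)-[0,0,DZ],rate)
E
python3 - <<'E'
from h import *
from cell import manip,cams
lin(inbin(-.036,0,.110)); manip.set_gripper(.06,20)
lin(inbin(-.036,0,.068),.15); rep('at')
manip.set_gripper(.0,25); rep('grip')
if manip.state()['gripper_width']>.015:
    lin(inbin(.0595,0,.068),.12); rep('open')
    manip.set_gripper(.06); lin(inbin(.0595,0,.125)); rep('up')
w=cams.capture('wrist'); cv2.imwrite('pics/w2.png',w['image'])
E
```

```text
at t7.6 tcp [ 0.5903 -0.1557  0.0286] F [-0.4 -0.1  0. ] w0.0603 g0.0
grip t8.2 tcp [ 0.5901 -0.1558  0.029 ] F [-1.5  0.5  1.6] w0.0230 g25.0
open t9.2 tcp [ 0.6708 -0.1441  0.0283] F [-40.5  -6.5  28.6] w0.0230 g24.5
up t10.3 tcp [ 0.6861 -0.1428  0.0871] F [ 0.4 -0.4  0.2] w0.0604 g0.0
```

View pics/w2.png

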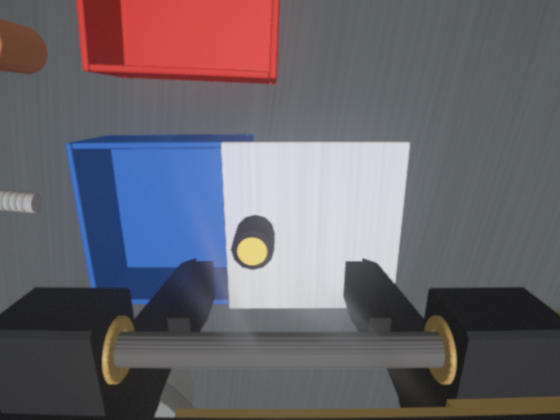

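The lid is open and stopped hard about 82 mm from where I first gripped it. It may not have started fully home, so I'll measure the blue bin's rim directly.

```bash
python3 - <<'E'
from h import *
from cell import manip,cams
s=manip.state(); w=cams.capture('wrist'); T=w['T_tool_cam']; h,wd=w['z_map'].shape; v,u=np.mgrid[:h,:wd]
C=rays(w,np.c_[u.ravel(),v.ravel()])*w['z_map'].reshape(-1,1)
W=(C@T[:3,:3].T+T[:3,3]).reshape(h,wd,3)@R.from_rotvec(s['tcp_rot']).as_matrix().T+s['tool_pos']
H=cv2.cvtColor(w['image'],cv2.COLOR_BGR2HSV).astype(int)
B=np.c_[[np.cos(YB),np.sin(YB)],[-np.sin(YB),np.cos(YB)]]
L=(W[...,:2]-BC)@B
blue=(H[...,0]>100)&(H[...,0]<130)&(H[...,1]>120)&(v<310)
rim=blue&(abs(W[...,2]-.056)<.004); fl=blue&(abs(W[...,2]-.004)<.003)
for n,m in(('rim',rim),('floor',fl)): print(n,m.sum(),'x',np.percentile(L[m][:,0],[.5,2,98,99.5]).round(4),'y',np.percentile(L[m][:,1],[.5,2,98,99.5]).round(4))
lid=(abs(W[...,2]-.061)<.004)&(H[...,1]<50)&(H[...,2]>120)&(v<310)
print('lid',np.percentile(L[lid][:,0],[.5,2,98,99.5]).round(4),np.percentile(L[lid][:,1],[.5,2,98,99.5]).round(4))
E
```

```text
rim 2541 x [-0.0678 -0.0674  0.0215  0.0245] y [-0.0538 -0.0521  0.0556  0.0557]
floor 12208 x [-0.0649 -0.0638  0.0154  0.0166] y [-0.0508 -0.0478  0.0442  0.0456]
lid [0.0274 0.0288 0.1344 0.1361] [-0.0527 -0.0503  0.0545  0.0555]
```

The rim shows the bin centre is 13 mm nearer the robot than the lid centre, so the lid began 13 mm open. It is now at q = 0.095, fully open. I'll correct the frame and pick bolt A.

```bash
cat >> h.py <<'E'
BC=BC-.013*np.array([np.cos(YB),np.sin(YB)])
def pick(x,y,deg,z,width,force,hover=.12):
    from cell import manip
    go([x,y,hover],deg); manip.set_gripper(width,force); lin([x,y,z],.15); rep('down')
    manip.set_gripper(0,force); rep('grip'); lin([x,y,hover],.25); rep('up')
E
python3 - <<'E'
from h import *
from cell import manip,cams
pick(.478,-.1645,92,.006,.040,35)
if manip.state()['gripper_width']>.008:
    go(inbin(-.008,.018,.13),97.9); lin(inbin(-.008,.018,.030),.2); rep('in bin'); manip.set_gripper(.026); lin(inbin(-.008,.018,.13),.3); rep('out')
E
```

```text
down t13.2 tcp [ 0.478  -0.1645 -0.0332] F [-0.7  0.1  0.3] w0.0399 g0.0
grip t13.7 tcp [ 0.4781 -0.1645 -0.0329] F [-0.4 -0.3  0.1] w0.0147 g35.0
up t14.3 tcp [ 0.4774 -0.1643  0.0804] F [ 0.2  0.7 -1.1] w0.0149 g35.0
in bin t15.5 tcp [ 0.6011 -0.136  -0.0099] F [-0.4  0.3 -1. ] w0.0149 g35.0
out t16.4 tcp [ 0.6042 -0.1362  0.0932] F [-1.2 -1.   0.1] w0.0259 g0.0
```

```bash
python3 - <<'E'
from h import *
from cell import manip,cams
pick(.416,-.285,87.4,.006,.040,35)
assert manip.state()['gripper_width']>.008
go(inbin(-.008,-.018,.15),97.9); lin(inbin(-.008,-.018,.036),.2); rep('in bin'); manip.set_gripper(.026); lin(inbin(-.008,-.018,.13),.3); rep('out')
go(inbin(.059,0,.13),7.9); 
w=cams.capture('wrist'); cv2.imwrite('pics/w3.png',w['image'])
E
```

```text
down t18.6 tcp [ 0.416  -0.2851 -0.0332] F [-0.2 -0.3 -0.4] w0.0401 g0.0
grip t19.1 tcp [ 0.4161 -0.2851 -0.0329] F [1.3 0.4 0.7] w0.0151 g35.0
up t19.7 tcp [ 0.4155 -0.2846  0.0803] F [-0.2 -0.1 -1.7] w0.0150 g35.0
in bin t21.3 tcp [ 0.6066 -0.1724 -0.0033] F [ 0.3 -0.4 -1.2] w0.0148 g35.0
out t22.2 tcp [ 0.6091 -0.1718  0.0931] F [ 0.2  0.2 -0.4] w0.0260 g0.0
```

View pics/w3.png

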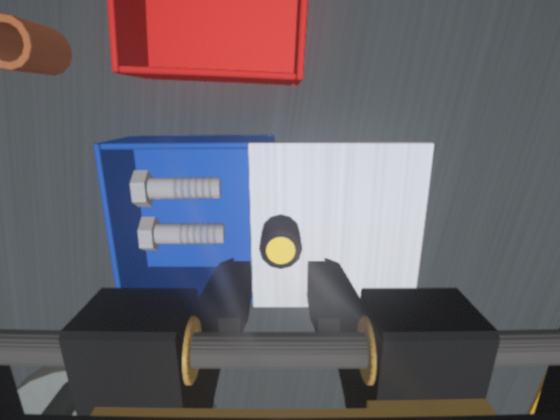

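Both bolts lie in the blue bin, at (180,187) and (185,233) in the image. I'll shut the lid, then move the sleeve.

```bash
python3 - <<'E'
from h import *
from cell import manip,cams
manip.set_gripper(.055,25); lin(inbin(.059,0,.068),.2); manip.set_gripper(0,25); rep('grip')
assert manip.state()['gripper_width']>.015
lin(inbin(-.033,0,.068),.15); rep('near'); lin(inbin(-.0375,0,.068),.05); rep('home')
manip.set_gripper(.05); lin(inbin(-.0375,0,.13),.3)
pick(.4926,-.0515,0,.015,.052,15,.15)
assert manip.state()['gripper_width']>.02
go([.61,.168,.14],-2.2); lin([.61,.168,.024],.2); rep('place'); manip.set_gripper(.048); lin([.61,.168,.14],.3); rep('out')
E
```

```text
grip t25.2 tcp [ 0.6716 -0.1445  0.0291] F [-0.8 -0.5  1.3] w0.0234 g25.0
near t26.0 tcp [ 0.5799 -0.1574  0.029 ] F [-2.5 -2.1  0.6] w0.0227 g25.0
home t26.2 tcp [ 0.5776 -0.1578  0.0291] F [ 4.  -1.2 -3.9] w0.0234 g25.0
down t29.1 tcp [ 0.4935 -0.0517 -0.0233] F [0.3 0.1 0.3] w0.0519 g0.0
grip t29.5 tcp [ 0.4933 -0.0516 -0.0232] F [-1.1  0.4  5. ] w0.0320 g15.0
up t30.2 tcp [ 0.4915 -0.0513  0.1098] F [-0.2  0.2 -1.3] w0.0318 g15.0
place t31.9 tcp [ 0.611   0.1674 -0.0139] F [ 0.1  0.1 -0.4] w0.0321 g15.0
out t32.9 tcp [0.6108 0.1683 0.1027] F [ 0.   0.2 -0.7] w0.0480 g0.0
```

```bash
python3 - <<'E'
from h import *
from cell import manip,cams
pick(.4456,.1873,25,.004,.076,30,.14)
assert manip.state()['gripper_width']>.04
go([.612,-.004,.14],50.3); lin([.612,-.004,.022],.2); rep('place'); manip.set_gripper(.062); lin([.612,-.004,.14],.3); rep('out')
go([.40,.0,.25],90); manip.set_gripper(.08)
c=cams.capture('scene'); cv2.imwrite('pics/s4.png',cv2.resize(c['image'][130:330,80:480],None,fx=2,fy=2,interpolation=cv2.INTER_CUBIC))
s=cams.capture('scene'); hs=cv2.cvtColor(s['image'],cv2.COLOR_BGR2HSV).astype(int)[220:285,175:240]
m=(hs[...,2]>200)&(hs[...,1]<40); v,u=np.nonzero(m); rc=cv2.minAreaRect(plane(s,np.c_[u+175,v+220],.061)[:,:2].astype(np.float32)); print('lid',rc,'bin',BC)
rep()
E
```

```text
down t35.2 tcp [ 0.4434  0.1865 -0.0336] F [-13.8  -5.2  24.7] w0.0758 g11.9
grip t35.7 tcp [ 0.4461  0.1875 -0.0337] F [-2.5 -1.6 12.4] w0.0516 g31.6
up t36.4 tcp [0.4446 0.1869 0.0997] F [ 0.2  0.1 -1.8] w0.0522 g30.0
place t38.1 tcp [ 0.6127 -0.0034 -0.0161] F [-0.5 -0.6 -0.8] w0.0515 g30.0
out t39.0 tcp [ 0.6128 -0.0041  0.1026] F [-0.1  0.7 -0.7] w0.0623 g0.0
lid ((0.6138544082641602, -0.15248380601406097), (0.10989955812692642, 0.1107439324259758), 7.6366868019104) bin [ 0.61332338 -0.15258678]
 t40.5 tcp [ 0.4001 -0.      0.2109] F [ 0.1 -0.1  1. ] w0.0801 g0.0
```

View pics/s4.png

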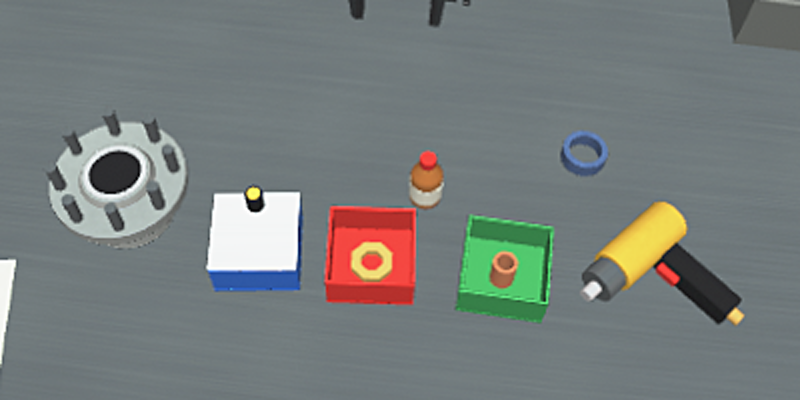

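Everything is in place and the bystanders look unmoved. I'll give the lid one more confirming push, then hand in.

```bash
python3 - <<'E'
from h import *
from cell import manip,order
go(inbin(-.036,0,.14),7.9); manip.set_gripper(.055,25); lin(inbin(-.036,0,.068),.2); manip.set_gripper(0,25); rep('grip')
lin(inbin(-.042,0,.068),.05); rep('push'); s=manip.state()
manip.set_gripper(.055); lin(inbin(-.038,0,.15),.25); manip.dwell(.3); rep('up')
if s['contact_force'][0]>5: print(order.close_job())
E
```

```text
grip t43.2 tcp [ 0.5781 -0.1575  0.0291] F [ 1.6  1.  -1.9] w0.0228 g25.0
push t43.5 tcp [ 0.5779 -0.1577  0.0293] F [ 19.5   3.7 -14.5] w0.0233 g25.1
up t44.9 tcp [ 0.5745 -0.1575  0.1093] F [-0.1 -0.6 -0.5] w0.0548 g0.0
the job is handed in; nothing more can be done
None
```

The job is handed in at about 45 s of the 72 s allowed; no verdict was returned. Both bolts are in the blue bin with its lid pushed against its stop, the nut is in the red bin, the sleeve is in the green bin, and the bottle, tape and wrench looked unmoved in the last picture.

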